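# Assemble the bench turntable and hold its circlip spread at the groove

## Task

Put the small turntable together: lay the flat slip sheet over the upright axle onto the base, then stack the round plate on it, hub upwards, over the same axle, both lying flat and fully down. Then take the circlip pliers from the wooden rest by their handles, squeeze them right to the stop so that the ring on their tips opens, and, keeping the ring level, slide it down over the end of the axle until it is on the hub, level with the groove. Finish there while still holding the pliers squeezed, the ring spread in line with the groove and not let snap in; leave the beaker, the brush and the jar where they are.

Things in the scene. Friction and masses are not known exactly. Their poses are not given: they have to be found in the camera images.
- groove (a point): Middle of the retaining groove of the turntable's steel stub axle, on its upright axis. Fixed grey round base (140 mm across), flat top (92 mm across) 24 mm above the bench; the axle, 40 mm across, rises from it to 68 mm above the bench (last 4 mm taper to 33 mm across). Groove 4.5 mm wide, 35 mm across at its bottom, its middle 56.8 mm above the bench. z up.
- slip_centre (a point): Centre of the loose brown slip sheet: flat stiff ring 64 mm outside, hole 46 mm, 5 mm thick, 20 g, flat on the bench at the start. Can be taken from above across its outer diameter with the fingertips just clear of the bench. Lying on the base round the axle, its centre is 30.3 mm below the groove point.
- hub (a point): Centre of the hub of the loose aluminium plate: plate 140 mm across, 8 mm thick; on it the hub, a collar 58 mm outside, 18 mm high; 44 mm bore through both; 0.35 kg; lies hub up. This point is 17 mm above the plate's underside, 9 mm above its top, 9 mm below the hub's top. With the plate on the slip sheet on the base it is 10.8 mm below the groove point, the hub's top 1.8 mm below it.
- handles (a point): Point half-way between the two black-sleeved handles of the steel circlip pliers (0.22 kg, 230 mm long), 60 mm behind their pivot, at the handles' mid-height, 55 mm above the bench at the start. While relaxed, x points along the pliers from the handles to the ring, z up (the frame is fixed to the left handle, which turns 0.23 rad about the pivot on the way to the stop).
- ring_centre (a point): Centre of the spread circlip, half-way up. Dark steel ring 2.5 mm thick, 4.5 mm broad, level on the bent-down tips of the pliers, 32 mm below the handles' mid-height, gap at the tips, closed side ahead. Inside: relaxed 36 mm (does not pass the axle), at the stop 45.6 mm. This point is then 129 mm ahead of the handles point. x: the pliers' line of symmetry, away from the handles; z: up.
- squeeze (a joint): Squeeze of the circlip pliers: 0 relaxed, 0.456 rad with the handles at the stop (ring fully spread). The handles are bars 14 mm high; over their outsides 56 mm at the handles point when relaxed (wider behind it, narrower ahead), 30 mm and parallel at the stop. A spring pushes them apart: at the handles point it takes 5 N to start and 9 N to reach the stop.
- tool_rest: Fixed wooden rest; origin on the bench under the pliers' pivot, x along the pliers to the ring. Two crossbars 48 mm high carry the pliers: one under the pivot (8 mm either side, with 9 mm high cheeks left and right) and one 105 to 119 mm behind it. Between them fingers have room beside and under the handles, down to a base board 8 mm thick.
- beaker_centre (a point): Middle of a glass beaker, 76 mm across, 95 mm high, standing at the left. Not part of the job.
- brush_grip (a point): Grip of a flat brush with a wooden handle, 190 mm long, 42 mm broad, lying at the far right. Not part of the job.
- jar_centre (a point): Middle of a closed jar, 54 mm across, 75 mm high, standing beyond the turntable. Not part of the job.
Not all that is in view belongs to the job. There is more than one size of the part that bears groove; the job needs the middle-sized. There is more than one size of the part that bears slip_centre; the job needs the larger.

How it is judged:
By the outcome, as a careful person would: the job done as asked, in the order asked, and still so for the second after the job is handed in, while the arm keeps its last pose, push and grip.
It also fails if it takes over 67 s, if anything falls off the work surface, if the arm or the gripper's body presses on something with over 40 N, if the wrist force passes 120 N, or if a joint passes its speed limit or range.

## Robot

A 6-joint arm with a two-finger parallel gripper is mounted at the origin on the work surface. World frame = base frame: x ahead of the robot, y to its left, z up, the work surface at z = 0. Lengths are in m, angles in rad, forces in N, time in s.
With the tool pointing down it reaches from about 0.35 to 0.975 m from the base axis. Payload 7.1 kg.
Tool frame: the origin (TCP) lies midway between the tips of the shut fingers; the grasp point (between the pads) lies 19 mm behind it; z points along the fingers, y is the line along which they close (so a half turn about z gives the same grasp; the last joint's range is limited). The gripper opens to 88 mm and grips with 3 to 60 N. Pads are 20 mm wide; open, the fingers measure 115 mm over their backs; the gripper's body (75 mm by 178 mm) begins 61 mm behind the grasp point.
Start: joints at [-1.328, 0.423, 1.63, -0, 1.089, -0.019], TCP at [0.162, -0.604, 0.223] pointing down, gripper open.
Joint ranges: [-3, 3], [-0.9, 2.11], [0.09, 2.58], [-1.31, 4.45], [0.11, 2.69], [-2.54, 2.54]. Speed limits (rad/s): [2.39, 2.39, 3.01, 3.14, 3.14, 3.14].

## Interface

Orientations are given as a 3x3 rotation matrix whose columns are the frame's x, y, z axes.
In Python, from station import env gives the robot as it stands.
- The arm moves only by the tool move_arm, never from a script. Its arguments are lists of equal length, an entry for each row: "xyz": the shift along the world's x, y, z in mm, a list of three; "rot": the turn, a rotation vector about the world's x, y, z in rad, a list of three. In form: {"xyz": [[tx, ty, tz], ...], "rot": [[ax, ay, az], ...]}. A call has 1 to 8 rows; each row is the pose to reach, as a shift and turn from the pose commanded when the call began; what a row does not reach only later rows make up. A row lasts 1/10 s, in which the tool goes at most 50 mm and 8.59 degrees, less where a joint would pass 70% of its speed; a pose out of reach is approached as far as the arm can. A call with a gripper value outside its range is refused whole. "fingers" is the closure, from -1 (fully open) to 1 (shut), set as the call begins (left out, the last holds). The fingers move at their own pace and stop on an object; "force" is the grip in N (left out, the last holds). Time passes only in rows, so rows that repeat a pose let the fingers close. It gives the time, the measured TCP pose, the force, the opening and the grip force at its end, in the units of the state.
- env.get_state(): the state, without advancing time (a new reading comes with each control period).
- env.read_camera(name): name is "side" or "top"; returns the picture (420x560x3 uint8, red, green, blue); there is no depth.
- env.get_calibration(name): a dict with "fx", "fy", "cx", "cy" (pixels), "distortion" ([k1, k2, p1, p2, k3] as OpenCV has them; the pictures are not rectified), "world_from_camera" (4x4, takes a point from camera to world coordinates). Camera axes: x right, y up, looking along -z (the intrinsics and any distortion apply to the point x, -y, -z); pixel columns grow to the right and rows downward; lengths in m; the calibration is good to about 2 mm. A picture is of the moment at which its call begins. get_calibration takes no time and is no camera call.
- env.sign_off(): hands the job in; it is judged then, once.
The state is a dict: "t": time; "qpos": joint angles; "qvel": joint speeds; "joint_torque": joint torques, N m; "tcp_pos": TCP position; "eef_rot": TCP orientation; "ft_force": force on the tool from outside, world axes, zero at the start; "torque": the same for the moment, N m; "width": opening from 0.0 (shut) to 1.0 (fully open); "grip_force": force on a finger pad.
Only numpy, scipy, OpenCV 4.12 (cv2) and the standard library are available. Lean on these libraries where they do the work, as an engineer would, in place of code of your own. Each camera call takes 0.05 s, during which the arm holds its last target. There are 200 camera calls.

## Working session

There is one attempt and no reset: what is moved stays moved. The work goes in short steps, Python scripts to look and compute and a tool call to move; the robot and the scene stay as the last step left them, time stands still between calls to the robot, and variables do not carry over. Pictures are saved under pics/ and viewed, at most 10 in all, crops included, and the job is handed in when it is done.

Besides the shell and the picture viewer there is one more tool, called after "Request:" by a JSON object that holds its "op" and its "data", one argument or row to a line. move_arm: Moves the arm, as the interface text tells. Its arguments: {"type":"object","properties":{"xyz":{"type":"array","items":{"type":"array","items":{"type":"number"}}},"rot":{"type":"array","items":{"type":"array","items":{"type":"number"}}},"fingers":{"type":"number"},"force":{"type":"number"}},"required":["xyz","rot"]}

```bash
mkdir -p pics; ls
cat > h.py <<'E'
import numpy as np, cv2, json
from station import env
def cal(n):
    c=env.get_calibration(n); K=np.array([[c['fx'],0,c['cx']],[0,c['fy'],c['cy']],[0,0,1.]])
    return K,np.array(c['distortion']),np.array(c['world_from_camera'])
def ray(n,px):
    K,d,T=cal(n); u=cv2.undistortPoints(np.array(px,float).reshape(-1,1,2),K,d).reshape(-1,2)
    D=np.c_[u[:,0],-u[:,1],-np.ones(len(u))]@T[:3,:3].T
    return T[:3,3],D
def plane(n,px,z):
    o,D=ray(n,px); return o+D*((z-o[2])/D[:,2])[:,None]
def proj(n,P):
    K,d,T=cal(n); p=(np.array(P,float).reshape(-1,3)-T[:3,3])@T[:3,:3]; p=p*[1,-1,-1]
    return cv2.projectPoints(p,np.zeros(3),np.zeros(3),K,d)[0].reshape(-1,2)
def snap(n,f):
    im=env.read_camera(n)[:,:,::-1].copy(); cv2.imwrite(f'pics/{f}.png',im); return im
E
python3 - <<'E'
from h import *
for n in('top','side'): snap(n,n+'0'); print(n,cal(n))
s=env.get_state(); print(s['t'],s['tcp_pos'],s['eef_rot'])
E
```

```text
pics
top (array([[485.24036286,   0.        , 283.53355328],
       [  0.        , 485.24036286, 209.21792911],
       [  0.        ,   0.        ,   1.        ]]), array([0.00484429, 0.        , 0.        , 0.        , 0.        ]), array([[ 0.02006213,  0.99765404, -0.06545167,  0.44595642],
       [-0.99974652,  0.02068709,  0.00888452,  0.04193316],
       [ 0.01021768,  0.06525684,  0.99781619,  1.44655354],
       [ 0.        ,  0.        ,  0.        ,  1.        ]]))
side (array([[510.42694103,   0.        , 267.53406817],
       [  0.        , 510.42694103, 205.25774886],
       [  0.        ,   0.        ,   1.        ]]), array([0.04473882, 0.        , 0.        , 0.        , 0.        ]), array([[-0.79962742,  0.36299238, -0.47836443, -0.02754028],
       [-0.60034426, -0.50117631,  0.62322474,  0.77844864],
       [-0.01351909,  0.78553093,  0.61867471,  0.77580397],
       [ 0.        ,  0.        ,  0.        ,  1.        ]]))
0.1 [ 0.16166793 -0.6032449   0.22200543] [[ 9.65924577e-01  2.58823542e-01 -2.91778824e-04]
 [ 2.58823703e-01 -9.65923756e-01  1.26019159e-03]
 [ 4.43311542e-05 -1.29276931e-03 -9.99999163e-01]]
```

View pics/top0.png

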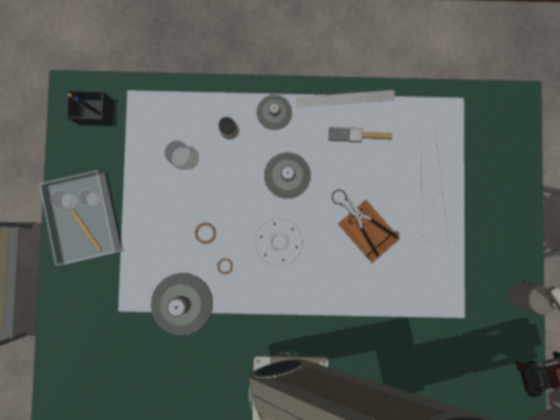

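View pics/side0.png

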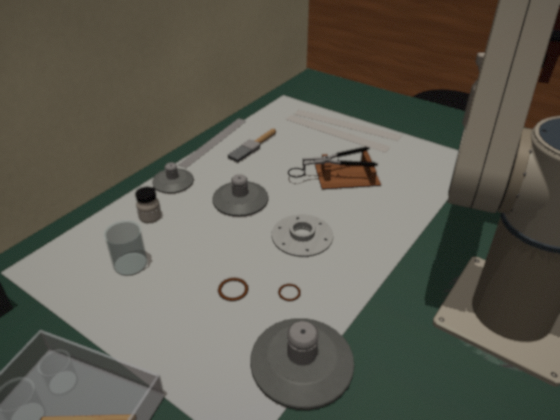

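Top view: the middle turntable is at about (288,175), plate (280,242), large slip ring (205,233), circlip (339,197) and rest (369,230). Next I'll measure them.

Run:
```python
from h import *
a=cv2.imread('pics/top0.png'); b=cv2.imread('pics/side0.png')
c=cv2.resize(a[120:280,185:405],None,fx=3.6,fy=3.6,interpolation=cv2.INTER_CUBIC); c=cv2.convertScaleAbs(c,alpha=1.4)
cv2.imwrite('pics/c1.png',c)
d=cv2.resize(b[130:310,190:390],None,fx=3.3,fy=3.3,interpolation=cv2.INTER_CUBIC); cv2.imwrite('pics/c2.png',cv2.convertScaleAbs(d,alpha=1.4))
```

```text
(no output)
```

View pics/c1.png

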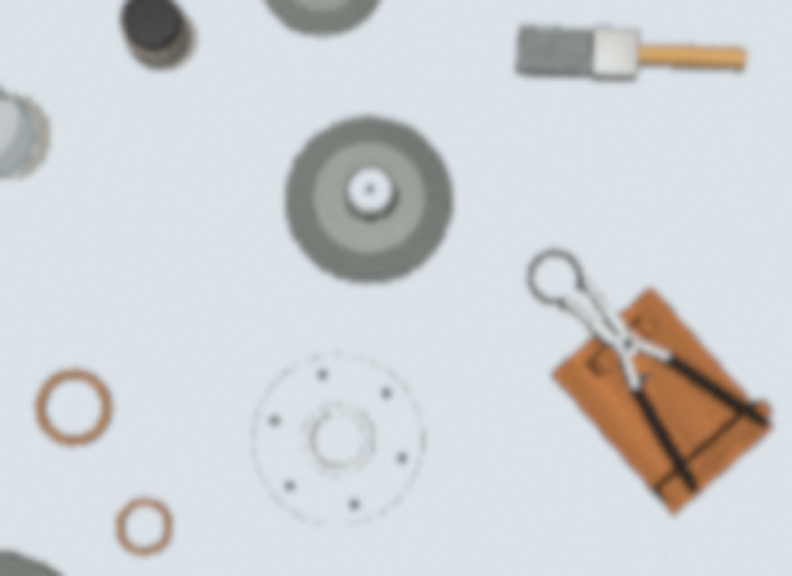

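View pics/c2.png

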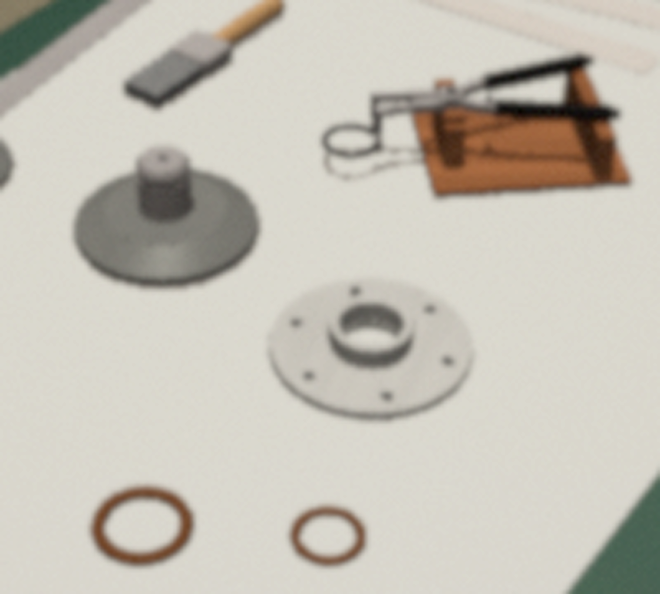

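Crops: base, axle, plate with its six bolt holes, slip ring, circlip and black sleeves are all clear. I'll segment them in both views.

```bash
cat > m.py <<'E'
from h import *
def sub(im,box):
    x0,y0,x1,y1=box; return im[y0:y1,x0:x1],np.array([x0,y0])
def cen_out(n,mask,off,z):
    cs,_=cv2.findContours(mask.astype(np.uint8),cv2.RETR_EXTERNAL,cv2.CHAIN_APPROX_NONE)
    c=max(cs,key=cv2.contourArea).reshape(-1,2)+off
    w=plane(n,c,z)[:,:2]; 
    (x,y),ax,an=cv2.fitEllipse((w*1e4).astype(np.float32)); return np.round([x/10,y/10,ax[0]/10,ax[1]/10],1)
E
python3 - <<'E'
from m import *
T=cv2.imread('pics/top0.png'); S=cv2.imread('pics/side0.png')
B={'top':dict(slip=(190,218,220,248),base=(258,145,318,206),pl=(252,214,310,270),ring=(328,186,350,207)),
   'side':dict(slip=(213,272,253,305),base=(210,170,272,218),pl=(268,212,336,260),ring=(286,165,304,180))}
for n,I in(('top',T),('side',S)):
    im,o=sub(I,B[n]['slip']); hsv=cv2.cvtColor(im,cv2.COLOR_BGR2HSV); print(n,'slip',cen_out(n,hsv[:,:,1]>60,o,.004))
    im,o=sub(I,B[n]['base']); g=cv2.cvtColor(im,cv2.COLOR_BGR2GRAY); thr=g.max()*.77
    print(' base',g.max(),cen_out(n,g<cv2.threshold(g,0,255,cv2.THRESH_OTSU)[0],o,.002))
    im,o=sub(I,B[n]['pl']); g=cv2.GaussianBlur(cv2.resize(im.max(2),None,fx=4,fy=4,interpolation=cv2.INTER_CUBIC),(0,0),3).astype(float)
    bh=cv2.morphologyEx(g,cv2.MORPH_BLACKHAT,np.ones((21,21)))
    k,l,st,ce=cv2.connectedComponentsWithStats((bh>12).astype(np.uint8))
    for i in range(1,k):
        if 20<st[i,4]<900: 
            p=o+(ce[i]+.5)/4-.5; print('  blob',st[i,4],p.round(1),(plane(n,[p],.008)[0,:2]*1e3).round(1))
    im,o=sub(I,B[n]['ring']); g=im.max(2); print(' ring',g.min(),g.max(),cen_out(n,g<g.max()*.8,o,.023))
E
```

```text
top slip [466.  260.3  56.   56.6]
 base 162 [643.6  20.8 138.5 138.8]
  blob 188 [274.1 223.6] [497.   56.2]
  blob 195 [291.9 228.7] [482.9   3.3]
  blob 593 [273.  241.5] [444.   58.3]
  blob 196 [260.8 236.4] [458.5  94.8]
  blob 70 [302.  241.8] [444.8 -27.5]
  blob 190 [296.2 246.8] [429.8 -10.5]
  blob 192 [265.  254.5] [405.2  81.1]
  blob 197 [283.  259.6] [391.4  27.8]
 ring 96 167 [ 577.4 -135.4   40.4   52.6]
side slip [462.8 260.5  59.   59.9]
 base 155 [647.   12.5 135.5 158.8]
  blob 178 [297.2 217.8] [480.8   2.2]
  blob 194 [319.9 223.2] [427.2 -12.3]
  blob 183 [279.3 227.3] [495.   54.7]
  blob 225 [325.3 239. ] [388.3  26.7]
  blob 190 [283.1 243.4] [455.9  94.1]
  blob 197 [306.8 249.6] [402.7  79.9]
 ring 63 157 [ 578.7 -135.6   42.1   57.7]
```

Run:
```python
from m import *
T=cv2.imread('pics/top0.png'); S=cv2.imread('pics/side0.png')
t=lambda u,v,z:(plane('top',[[185+(u+.5)/3.6-.5,120+(v+.5)/3.6-.5]],z)[0,:2]*1e3).round(1)
s=lambda u,v,z:(plane('side',[[190+(u+.5)/3.3-.5,130+(v+.5)/3.3-.5]],z)[0,:2]*1e3).round(1)
print('axle',t(370,188,.068),s(163,157,.068),'pivot',t(628,343,.058),'ends',t(692,487,.056),t(768,424,.056),'starts',t(637,390,.056),t(672,359,.056))
print('ring',t(555,276,.023),s(350,139,.023)); print('side ends',s(617,113,.058),s(588,62,.058),'starts',s(494,107,.058),s(487,80,.058))
# refine axle top blob (bright), sleeves by darkness
for n,I,b,z in(('top',T,(280,165,297,184),.068),('side',S,(228,170,250,184),.068)):
    im,o=sub(I,b); g=im.max(2); th=cv2.threshold(g,0,255,cv2.THRESH_OTSU)[0]; print(n,'axtop',cen_out(n,g>th,o,z))
# sleeves
for n,I,b in(('top',T,(350,200,402,262)),('side',S,(330,140,382,170))):
    im,o=sub(I,b); m=(im.max(2)<45).astype(np.uint8); k,l,st,ce=cv2.connectedComponentsWithStats(m)
    for i in range(1,k):
        if st[i,4]>20:
            ys,xs=np.where(l==i); w=plane(n,np.c_[xs,ys]+o,.058)[:,:2]*1e3
            vx,vy,x,y=cv2.fitLine(w.astype(np.float32),cv2.DIST_L2,0,.01,.01).ravel(); q=(w-[x,y])@[vx,vy]
            print(n,st[i,4],'c',round(x,1),round(y,1),'ang',np.degrees(np.arctan2(vy,vx)).round(1),q.min().round(),q.max().round())
```

```text
axle [643.7  20.7] [641.   18.4] pivot [ 525.1 -187.5] ends [ 411.8 -239.9] [ 463.  -300.1] starts [ 487.9 -195.4] [ 513.2 -223.2]
ring [ 580.9 -132.9] [ 579.6 -135.2]
side ends [ 406.2 -240. ] [ 458.9 -292.2] starts [ 486.2 -192.9] [ 510.3 -222.8]
top axtop [643.2  21.1  29.9  30.8]
side axtop [647.3  14.1  55.7  59.5]
top 31 c 487.0 -260.7 ang 57.6 -33.0 39.0
top 37 c 448.3 -218.2 ang 30.6 -36.0 43.0
side 73 c 484.2 -256.6 ang 55.7 -40.0 43.0
side 149 c 442.5 -216.2 ang 31.5 -39.0 48.0
```

Request:
{"op": "move_arm", "data": {
  "xyz": [
    [320, 400, -20],
    [320, 400, -20],
    [320, 400, -20],
    [320, 400, -20],
    [320, 400, -20],
    [320, 400, -20],
    [320, 400, -20],
    [320, 400, -20]
  ],
  "rot": [
    [0, 0, 0.489],
    [0, 0, 0.489],
    [0, 0, 0.489],
    [0, 0, 0.489],
    [0, 0, 0.489],
    [0, 0, 0.489],
    [0, 0, 0.489],
    [0, 0, 0.489]
  ],
  "fingers": -1,
  "force": 15
}}

```text
t: 0.9
tcp_pos: [0.4123, -0.2898, 0.2069]
eef_rot: [[0.731, 0.682, -0.0], [0.682, -0.731, 0.0], [-0.0, -0.0, -1.0]]
ft_force: [0.6, -0.6, 0.6]
width: 1.0
grip_force: 0.0
```

Request:
{"op": "move_arm", "data": {
  "xyz": [
    [52, 550, -100],
    [52, 550, -100],
    [52, 550, -100],
    [52, 550, -100],
    [52, 550, -100],
    [52, 550, -100],
    [52, 550, -100],
    [52, 550, -100]
  ],
  "rot": [
    [0, 0, 0],
    [0, 0, 0],
    [0, 0, 0],
    [0, 0, 0],
    [0, 0, 0],
    [0, 0, 0],
    [0, 0, 0],
    [0, 0, 0]
  ]
}}

```text
t: 1.7
tcp_pos: [0.4482, 0.1023, 0.1355]
eef_rot: [[0.731, 0.682, 0.0], [0.682, -0.731, -0.0], [0.0, 0.0, -1.0]]
ft_force: [1.6, -0.5, 0.1]
width: 0.999
grip_force: 0.0
```

Request:
{"op": "move_arm", "data": {
  "xyz": [
    [16, 166, -31],
    [16, 166, -31],
    [16, 166, -31],
    [16, 166, -31],
    [16, 166, -80],
    [16, 166, -80]
  ],
  "rot": [
    [0, 0, 0],
    [0, 0, 0],
    [0, 0, 0],
    [0, 0, 0],
    [0, 0, 0],
    [0, 0, 0]
  ]
}}

```text
t: 2.3
tcp_pos: [0.4603, 0.2649, 0.0505]
eef_rot: [[0.73, 0.683, -0.01], [0.683, -0.73, -0.005], [-0.011, -0.003, -1.0]]
ft_force: [-0.9, -1.3, 0.4]
width: 1.0
grip_force: 0.0
```

Request:
{"op": "move_arm", "data": {
  "xyz": [
    [0, 0, -10],
    [0, 0, -10],
    [0, 0, -10]
  ],
  "rot": [
    [0, 0, 0],
    [0, 0, 0],
    [0, 0, 0]
  ]
}}

```text
t: 2.6
tcp_pos: [0.4654, 0.2662, 0.0474]
eef_rot: [[0.732, 0.681, 0.002], [0.681, -0.732, 0.001], [0.002, 0.001, -1.0]]
ft_force: [0.7, -0.8, -0.2]
width: 1.0
grip_force: 0.0
```

Run:
```python
from m import *
S=snap('side','side1'); T=snap('top','top1')
a=cv2.resize(S[230:330,190:300],None,fx=5,fy=5,interpolation=cv2.INTER_CUBIC);cv2.imwrite('pics/c3.png',a)
s=env.get_state();print(s['tcp_pos'],s['eef_rot'])
im,o=sub(S,(213,272,253,305)); hsv=cv2.cvtColor(im,cv2.COLOR_BGR2HSV); m=hsv[:,:,1]>60;print(m.sum(),cen_out('side',m,o,.004))
```

```text
[0.46555791 0.26634194 0.04749829] [[ 7.31707187e-01  6.81614900e-01  2.39180874e-03]
 [ 6.81613931e-01 -7.31710798e-01  1.32547514e-03]
 [ 2.65357589e-03  6.60430467e-04 -9.99996261e-01]]
524 [472.9 253.3  67.7  86.9]
```

Request:
{"op": "move_arm", "data": {
  "xyz": [
    [-1, -6, -20],
    [-1, -6, -45],
    [-1, -6, -45],
    [-1, -6, -45]
  ],
  "rot": [
    [0, 0, 0],
    [0, 0, 0],
    [0, 0, 0],
    [0, 0, 0]
  ]
}}

```text
t: 3.1
tcp_pos: [0.4642, 0.2604, 0.0017]
eef_rot: [[0.731, 0.682, 0.001], [0.682, -0.731, 0.001], [0.001, 0.0, -1.0]]
ft_force: [0.0, 0.9, -0.3]
width: 1.002
grip_force: 0.0
```

Request:
{"op": "move_arm", "data": {
  "xyz": [
    [0, 0, 0],
    [0, 0, 0],
    [0, 0, 0],
    [0, 0, 0],
    [0, 0, 0]
  ],
  "rot": [
    [0, 0, 0],
    [0, 0, 0],
    [0, 0, 0],
    [0, 0, 0],
    [0, 0, 0]
  ],
  "fingers": 1,
  "force": 12
}}

```text
t: 3.6
tcp_pos: [0.4636, 0.2604, 0.0011]
eef_rot: [[0.731, 0.682, 0.0], [0.682, -0.731, 0.0], [0.0, 0.0, -1.0]]
ft_force: [-0.2, 0.7, 4.5]
width: 0.722
grip_force: 12.0
```

Request:
{"op": "move_arm", "data": {
  "xyz": [
    [0, 0, 20],
    [0, 0, 60],
    [30, -40, 90],
    [60, -80, 92],
    [90, -120, 92],
    [119, -161, 92],
    [149, -201, 92],
    [170, -230, 92]
  ],
  "rot": [
    [0, 0, 0],
    [0, 0, 0],
    [0, 0, 0],
    [0, 0, 0],
    [0, 0, 0],
    [0, 0, 0],
    [0, 0, 0],
    [0, 0, 0]
  ]
}}

```text
t: 4.4
tcp_pos: [0.6347, 0.028, 0.0928]
eef_rot: [[0.732, 0.682, 0.0], [0.682, -0.732, -0.0], [0.0, 0.0, -1.0]]
ft_force: [0.7, 0.3, -0.9]
width: 0.722
grip_force: 12.0
```

Request:
{"op": "move_arm", "data": {
  "xyz": [
    [8, -11, 0],
    [8, -11, 0],
    [8, -11, 0]
  ],
  "rot": [
    [0, 0, 0],
    [0, 0, 0],
    [0, 0, 0]
  ]
}}

```text
t: 4.7
tcp_pos: [0.6403, 0.02, 0.0923]
eef_rot: [[0.731, 0.682, -0.002], [0.682, -0.731, 0.0], [-0.001, -0.001, -1.0]]
ft_force: [-0.4, -0.1, -0.4]
width: 0.721
grip_force: 12.0
```

Run:
```python
from m import *
S=snap('side','side2')
a=cv2.resize(S[100:230,170:310],None,fx=4.5,fy=4.5,interpolation=cv2.INTER_CUBIC);cv2.imwrite('pics/c4.png',cv2.convertScaleAbs(a,alpha=1.4))
s=env.get_state();p=s['tcp_pos'];print(s['t'],p,s['eef_rot'][:,2])
hsv=cv2.cvtColor(S,cv2.COLOR_BGR2HSV); im,o=sub(hsv,(195,130,285,200)); m=((im[:,:,1]>90)&(im[:,:,0]<20)).astype(np.uint8)
print(m.sum(),cen_out('side',m,o,p[2]+.0025), proj('side',[p]))
```

```text
4.75 [0.64012822 0.02056853 0.09240072] [-1.73895244e-03  2.71878373e-04 -9.99998451e-01]
577 [664.9 -14.   67.5 135.1] [[238.24812405 169.37212194]]
```

View pics/c4.png

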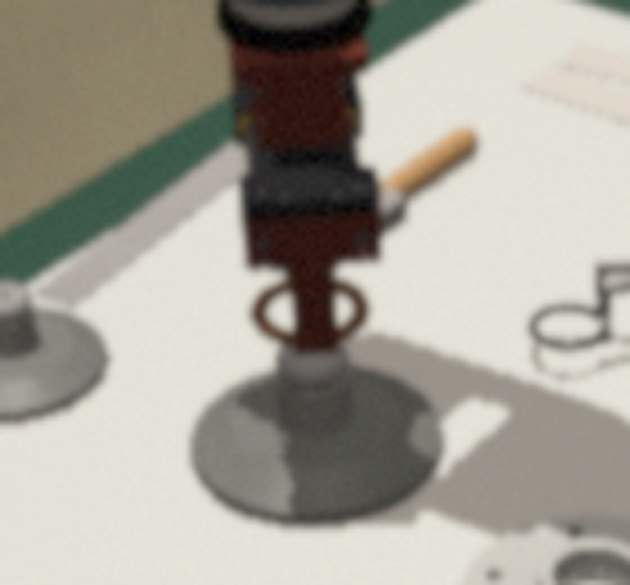

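The held ring is centred near crop (311,312) and the axle near (314,365), so they are within about 2 mm. I'll refine the base position from the side-view silhouette against the ring's.

Run:
```python
from m import *
from scipy.optimize import least_squares
S0=cv2.imread('pics/side0.png'); S2=cv2.imread('pics/side2.png'); T0=cv2.imread('pics/top0.png')
a=np.linspace(0,2*np.pi,720)
def circ(n,x,y,r,z): return proj(n,np.c_[x+r*np.cos(a),y+r*np.sin(a),0*a+z])
def ext(mask,off,k=8):
    ys,xs=np.where(mask); f=lambda v:(v+.5)/k-.5
    return np.array([f(xs.min())+off[0],f(xs.max())+off[0],f(ys.max())+off[1]])
up=lambda im:cv2.resize(im,None,fx=8,fy=8,interpolation=cv2.INTER_CUBIC)
im,o=sub(S0,(205,165,278,222)); g=up(im.max(2)); m=(g<120).astype(np.uint8)
k,l,st,ce=cv2.connectedComponentsWithStats(m); i=1+st[1:,4].argmax(); E=ext(l==i,o); print('base ext',E)
for z in(.0,.004):
    f=lambda q:(lambda c:[c[:,0].min()-E[0],c[:,0].max()-E[1],c[:,1].max()-E[2]])(circ('side',q[0],q[1],.07,z))
    r=least_squares(f,[.642,.02],x_scale=.01,diff_step=1e-4);print(z,r.x*1e3,r.fun)
p=np.array([.6401,.0206,.0924])
im,o=sub(S2,(220,155,258,182)); hsv=cv2.cvtColor(up(im),cv2.COLOR_BGR2HSV); 
m=g=up(im.max(2)); b=up(im); m=(b[:,:,2].astype(int)-b[:,:,0]>20)
for n in(0,): E=ext(m,o); c=circ('side',p[0],p[1],.032,p[2]+.002); print('slip ext',E,'pred',c[:,0].min(),c[:,0].max(),c[:,1].max(),c[:,1].min())
```

```text
base ext [211.9375 268.1875 216.9375]
0.0 [642.73310859  17.23431831] [ 0.05118444 -0.05127397  0.00666901]
0.004 [639.54787463  20.82627071] [-0.08698849  0.08714132 -0.0113879 ]
slip ext [226.1875 250.9375 176.4375] pred 224.71428537505557 251.6760250908512 176.42329694065802 161.25722680190526
```

Request:
{"op": "move_arm", "data": {
  "xyz": [
    [1.5, -0.5, -15],
    [1.5, -0.5, -25],
    [1.5, -0.5, -35],
    [1.5, -0.5, -45]
  ],
  "rot": [
    [0, 0, 0],
    [0, 0, 0],
    [0, 0, 0],
    [0, 0, 0]
  ]
}}

```text
t: 5.15
tcp_pos: [0.6424, 0.0193, 0.0465]
eef_rot: [[0.731, 0.683, -0.001], [0.683, -0.731, 0.0], [-0.001, -0.001, -1.0]]
ft_force: [0.1, -0.4, -0.4]
width: 0.722
grip_force: 12.0
```

Request:
{"op": "move_arm", "data": {
  "xyz": [
    [0, 0, -12],
    [0, 0, -20],
    [0, 0, -20],
    [0, 0, -20]
  ],
  "rot": [
    [0, 0, 0],
    [0, 0, 0],
    [0, 0, 0],
    [0, 0, 0]
  ]
}}

```text
t: 5.55
tcp_pos: [0.6428, 0.0188, 0.0275]
eef_rot: [[0.731, 0.682, -0.001], [0.682, -0.731, 0.0], [-0.001, -0.001, -1.0]]
ft_force: [-1.3, 1.4, -1.9]
width: 0.719
grip_force: 12.0
```

Request:
{"op": "move_arm", "data": {
  "xyz": [
    [0, 0, 0],
    [0, 0, 0],
    [0, 0, 0],
    [0, 0, 30],
    [0, 0, 70],
    [0, 0, 90]
  ],
  "rot": [
    [0, 0, 0],
    [0, 0, 0],
    [0, 0, 0],
    [0, 0, 0],
    [0, 0, 0],
    [0, 0, 0]
  ],
  "fingers": -1
}}

```text
t: 6.15
tcp_pos: [0.6446, 0.0188, 0.1211]
eef_rot: [[0.731, 0.682, 0.004], [0.682, -0.731, 0.0], [0.003, 0.003, -1.0]]
ft_force: [0.1, -0.5, 0.8]
width: 0.998
grip_force: 0.0
```

Request:
{"op": "move_arm", "data": {
  "xyz": [
    [-50, 5, 0],
    [-99, 10, 0],
    [-148, 16, -20],
    [-190, 21, -50],
    [-200, 22, -70],
    [-200, 22, -70],
    [-200, 22, -70]
  ],
  "rot": [
    [0, 0, 0],
    [0, 0, 0],
    [0, 0, 0],
    [0, 0, 0],
    [0, 0, 0],
    [0, 0, 0],
    [0, 0, 0]
  ]
}}

```text
t: 6.85
tcp_pos: [0.4444, 0.0409, 0.0484]
eef_rot: [[0.731, 0.682, 0.001], [0.682, -0.731, 0.0], [0.001, 0.001, -1.0]]
ft_force: [0.7, 0.1, -0.7]
width: 1.0
grip_force: 0.0
```

Run:
```python
from m import *
S=snap('side','side3'); T=snap('top','top3')
s=env.get_state();print(s['tcp_pos'],s['eef_rot'][:,2])
a=cv2.resize(S[155:285,195:345],None,fx=4,fy=4,interpolation=cv2.INTER_CUBIC)[:,:,:]
b=cv2.resize(T[145:205,258:318],None,fx=3.3,fy=3.3,interpolation=cv2.INTER_CUBIC)
a[-198:,:198]=b
cv2.imwrite('pics/c5.png',cv2.convertScaleAbs(a,alpha=1.4))
for n,I,B in(('top',T,(258,145,318,206)),('side',S,(210,170,272,218))):
    im,o=sub(I,B); b=im.astype(int); m=b[:,:,2]-b[:,:,0]>15; print(n,m.sum(),m.sum() and cen_out(n,m,o,.0285))
```

```text
[0.44580648 0.04081222 0.04898955] [ 3.68714934e-03  2.24704042e-04 -9.99993177e-01]
top 218 [645.   19.5  62.6  62.9]
side 174 [642.   19.   59.6  61.6]
```

View pics/c5.png

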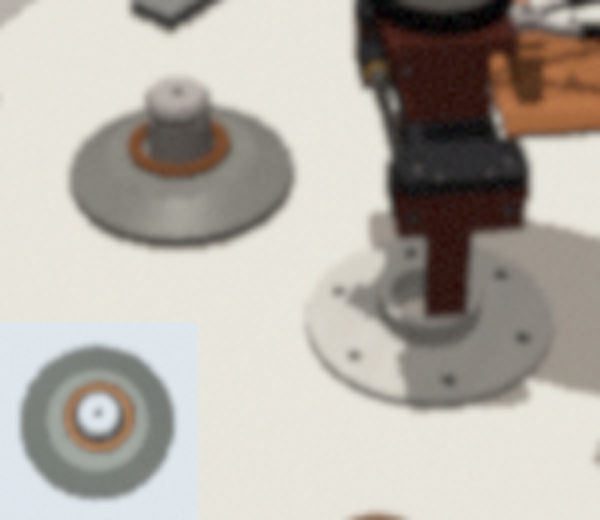

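The slip sheet lies flat round the axle. In the crops it is centred at (180,148) in the side view and (98,415) in the top inset. The hub is between the fingers, so I'll descend on it.

Request:
{"op": "move_arm", "data": {
  "xyz": [
    [-3.5, 0.5, -20],
    [-3.5, 0.5, -38],
    [-3.5, 0.5, -38],
    [-3.5, 0.5, -38]
  ],
  "rot": [
    [0, 0, 0],
    [0, 0, 0],
    [0, 0, 0],
    [0, 0, 0]
  ]
}}

```text
t: 7.35
tcp_pos: [0.4409, 0.0412, 0.0104]
eef_rot: [[0.731, 0.682, 0.001], [0.682, -0.731, 0.0], [0.001, 0.001, -1.0]]
ft_force: [0.7, -0.7, 0.1]
width: 0.997
grip_force: 0.0
```

Request:
{"op": "move_arm", "data": {
  "xyz": [
    [0, 0, 0],
    [0, 0, 0],
    [0, 0, 0],
    [0, 0, 0],
    [0, 0, 0],
    [0, 0, 0]
  ],
  "rot": [
    [0, 0, 0],
    [0, 0, 0],
    [0, 0, 0],
    [0, 0, 0],
    [0, 0, 0],
    [0, 0, 0]
  ],
  "fingers": 1,
  "force": 30
}}

```text
t: 7.95
tcp_pos: [0.4398, 0.0413, 0.0102]
eef_rot: [[0.731, 0.682, 0.001], [0.682, -0.731, 0.0], [0.001, 0.0, -1.0]]
ft_force: [-0.6, 0.4, 5.7]
width: 0.657
grip_force: 30.0
```

Request:
{"op": "move_arm", "data": {
  "xyz": [
    [2, 1, 0],
    [2, 1, 0],
    [2, 1, 0],
    [2, 1, 0],
    [2, 1, 0],
    [2, 1, 0],
    [2, 1, 0],
    [2, 1, 0]
  ],
  "rot": [
    [0, 0, 0],
    [0, 0, 0],
    [0, 0, 0.15],
    [0, 0, 0.3],
    [0, 0, 0.44],
    [0, 0, 0.58],
    [0, 0, 0.72],
    [0, 0, 0.86]
  ],
  "fingers": -1
}}

```text
t: 8.75
tcp_pos: [0.4414, 0.0423, 0.0097]
eef_rot: [[-0.046, 0.999, -0.0], [0.999, 0.046, -0.0], [0.0, -0.0, -1.0]]
ft_force: [0.2, 0.3, -0.2]
width: 0.999
grip_force: 0.0
```

Request:
{"op": "move_arm", "data": {
  "xyz": [
    [0, 0, 0],
    [0, 0, 0],
    [0, 0, 0],
    [0, 0, 0],
    [0, 0, 0],
    [0, 0, 0],
    [0, 0, 0],
    [0, 0, 0]
  ],
  "rot": [
    [0, 0, 0.14],
    [0, 0, 0.28],
    [0, 0, 0.42],
    [0, 0, 0.56],
    [0, 0, 0.71],
    [0, 0, 0.71],
    [0, 0, 0.71],
    [0, 0, 0.71]
  ]
}}

```text
t: 9.55
tcp_pos: [0.4415, 0.0423, 0.0098]
eef_rot: [[-0.68, 0.734, -0.0], [0.734, 0.68, -0.0], [0.0, -0.0, -1.0]]
ft_force: [-0.4, 0.0, -0.7]
width: 0.998
grip_force: 0.0
```

Request:
{"op": "move_arm", "data": {
  "xyz": [
    [0, 0, 0],
    [0, 0, 0],
    [0, 0, 0],
    [0, 0, 0],
    [0, 0, 0],
    [0, 0, 0]
  ],
  "rot": [
    [0, 0, 0],
    [0, 0, 0],
    [0, 0, 0],
    [0, 0, 0],
    [0, 0, 0],
    [0, 0, 0]
  ],
  "fingers": 1
}}

```text
t: 10.15
tcp_pos: [0.4417, 0.0423, 0.0098]
eef_rot: [[-0.682, 0.732, 0.0], [0.732, 0.682, 0.0], [-0.0, 0.0, -1.0]]
ft_force: [0.4, 0.2, -0.0]
width: 0.657
grip_force: 30.0
```

Request:
{"op": "move_arm", "data": {
  "xyz": [
    [0, 0, 15],
    [0, 0, 45],
    [25, -3, 82],
    [70, -8, 85],
    [115, -13, 85],
    [155, -18, 85],
    [185, -21, 85],
    [200, -22.5, 85]
  ],
  "rot": [
    [0, 0, 0],
    [0, 0, 0],
    [0, 0, 0],
    [0, 0, 0],
    [0, 0, 0],
    [0, 0, 0],
    [0, 0, 0],
    [0, 0, 0]
  ]
}}

```text
t: 10.95
tcp_pos: [0.6438, 0.0194, 0.0944]
eef_rot: [[-0.681, 0.732, 0.001], [0.732, 0.681, -0.0], [-0.001, 0.001, -1.0]]
ft_force: [-0.5, 0.4, -2.6]
width: 0.65
grip_force: 30.0
```

Request:
{"op": "move_arm", "data": {
  "xyz": [
    [0, 0, 0],
    [0, 0, 0],
    [0, 0, 0],
    [0, 0, 0]
  ],
  "rot": [
    [0, 0, 0],
    [0, 0, 0],
    [0, 0, 0],
    [0, 0, 0]
  ]
}}

```text
t: 11.35
tcp_pos: [0.6403, 0.0199, 0.0946]
eef_rot: [[-0.682, 0.732, -0.001], [0.732, 0.682, -0.0], [0.001, -0.001, -1.0]]
ft_force: [0.0, -0.4, -3.7]
width: 0.654
grip_force: 30.0
```

Request:
{"op": "move_arm", "data": {
  "xyz": [
    [0.5, -0.2, -10],
    [0.5, -0.2, -14],
    [0.5, -0.2, -14],
    [0.5, -0.2, -14],
    [0.5, -0.2, -14]
  ],
  "rot": [
    [0, 0, 0],
    [0, 0, 0],
    [0, 0, 0],
    [0, 0, 0],
    [0, 0, 0]
  ]
}}

```text
t: 11.85
tcp_pos: [0.6421, 0.0196, 0.0809]
eef_rot: [[-0.682, 0.732, 0.0], [0.732, 0.682, -0.0], [-0.0, 0.0, -1.0]]
ft_force: [-0.3, 0.5, -4.1]
width: 0.651
grip_force: 30.0
```

Good: (642.1, 19.6). I'll lower it gently.

Request:
{"op": "move_arm", "data": {
  "xyz": [
    [-0.3, 0, -4],
    [-0.3, 0, -8],
    [-0.3, 0, -12],
    [-0.3, 0, -14],
    [-0.3, 0, -14]
  ],
  "rot": [
    [0, 0, 0],
    [0, 0, 0],
    [0, 0, 0],
    [0, 0, 0],
    [0, 0, 0]
  ]
}}

```text
t: 12.35
tcp_pos: [0.6414, 0.0196, 0.0663]
eef_rot: [[-0.682, 0.732, -0.001], [0.732, 0.682, -0.0], [0.001, -0.001, -1.0]]
ft_force: [0.5, 0.3, -2.4]
width: 0.659
grip_force: 30.0
```

Request:
{"op": "move_arm", "data": {
  "xyz": [
    [0, 0, -8],
    [0, 0, -16],
    [0, 0, -22],
    [0, 0, -26.5],
    [0, 0, -26.5],
    [0, 0, -26.5]
  ],
  "rot": [
    [0, 0, 0],
    [0, 0, 0],
    [0, 0, 0],
    [0, 0, 0],
    [0, 0, 0],
    [0, 0, 0]
  ]
}}

```text
t: 12.95
tcp_pos: [0.6417, 0.0196, 0.0402]
eef_rot: [[-0.682, 0.732, -0.0], [0.732, 0.682, 0.0], [0.0, -0.0, -1.0]]
ft_force: [0.0, -0.1, -3.2]
width: 0.652
grip_force: 30.0
```

Request:
{"op": "move_arm", "data": {
  "xyz": [
    [0, 0, -1],
    [0, 0, -1],
    [0, 0, -1]
  ],
  "rot": [
    [0, 0, 0],
    [0, 0, 0],
    [0, 0, 0]
  ]
}}

```text
t: 13.25
tcp_pos: [0.6418, 0.0196, 0.0395]
eef_rot: [[-0.682, 0.732, 0.0], [0.732, 0.682, -0.0], [-0.0, 0.0, -1.0]]
ft_force: [0.1, 0.5, -3.8]
width: 0.655
grip_force: 30.0
```

Request:
{"op": "move_arm", "data": {
  "xyz": [
    [0, 0, 0],
    [0, 0, 0],
    [0, 0, 0],
    [0, 0, 20],
    [0, 0, 60],
    [-10, -20, 95],
    [-30, -60, 105],
    [-50, -100, 105]
  ],
  "rot": [
    [0, 0, 0],
    [0, 0, 0],
    [0, 0, 0],
    [0, 0, 0],
    [0, 0, -0.14],
    [0, 0, -0.28],
    [0, 0, -0.42],
    [0, 0, -0.56]
  ],
  "fingers": -1
}}

```text
t: 14.05
tcp_pos: [0.5931, -0.0811, 0.1472]
eef_rot: [[-0.185, 0.983, 0.005], [0.983, 0.185, -0.001], [-0.002, 0.005, -1.0]]
ft_force: [-0.2, -1.7, -0.9]
width: 1.002
grip_force: 0.0
```

Request:
{"op": "move_arm", "data": {
  "xyz": [
    [-20, -26, 0],
    [-40, -52, 0],
    [-60, -78, 0],
    [-80, -105, 0],
    [-100, -131, -10],
    [-108, -144, -30],
    [-108, -144, -40],
    [-108, -144, -40]
  ],
  "rot": [
    [0, 0, -0.14],
    [0, 0, -0.28],
    [0, 0, -0.42],
    [0, 0, -0.56],
    [0, 0, -0.7],
    [0, 0, -0.84],
    [0, 0, -0.98],
    [0, 0, -1.008]
  ]
}}

```text
t: 14.85
tcp_pos: [0.4826, -0.2246, 0.1034]
eef_rot: [[0.732, 0.681, -0.002], [0.681, -0.732, 0.001], [-0.001, -0.002, -1.0]]
ft_force: [-0.1, 0.1, 0.1]
width: 1.001
grip_force: 0.0
```

Request:
{"op": "move_arm", "data": {
  "xyz": [
    [0, 0, 0],
    [0, 0, 0],
    [0, 0, 0]
  ],
  "rot": [
    [0, 0, 0],
    [0, 0, 0],
    [0, 0, 0]
  ]
}}

```text
t: 15.15
tcp_pos: [0.4844, -0.2243, 0.105]
eef_rot: [[0.728, 0.685, 0.001], [0.685, -0.728, -0.001], [0.0, 0.001, -1.0]]
ft_force: [1.3, 1.7, 0.1]
width: 1.003
grip_force: 0.0
```

Run:
```python
from m import *
S=snap('side','side4'); T=snap('top','top4')
s=env.get_state();p=s['tcp_pos'];print(s['t'],p,s['eef_rot'])
a=cv2.resize(S[110:230,205:400],None,fx=4,fy=4,interpolation=cv2.INTER_CUBIC)
b=cv2.resize(T[145:205,258:318],None,fx=3,fy=3,interpolation=cv2.INTER_CUBIC); a[-180:,-180:]=b
cv2.imwrite('pics/c6.png',cv2.convertScaleAbs(a,alpha=1.4)); print(proj('side',[p]))
```

```text
15.25 [ 0.48417896 -0.2242655   0.1048273 ] [[ 7.28664309e-01  6.84870541e-01  8.16254778e-04]
 [ 6.84870953e-01 -7.28664269e-01 -4.01011862e-04]
 [ 3.20134480e-04  8.51232219e-04 -9.99999586e-01]]
[[347.87298297 141.09571438]]
```

View pics/c6.png

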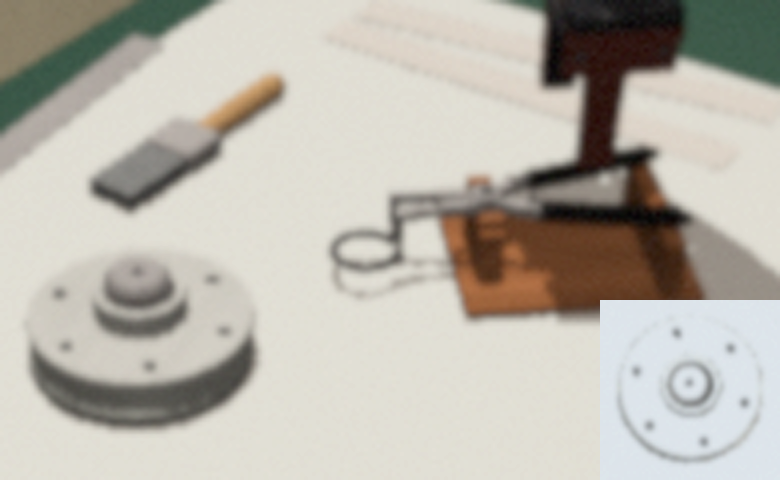

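The plate is seated over the axle and looks flat, with the hub at crop (138,295). The fingers are above the handles, so I'll descend.

Request:
{"op": "move_arm", "data": {
  "xyz": [
    [0, 0, -25],
    [0, 0, -50],
    [0, 0, -69],
    [0, 0, -69],
    [0, 0, -69]
  ],
  "rot": [
    [0, 0, 0],
    [0, 0, 0],
    [0, 0, 0],
    [0, 0, 0],
    [0, 0, 0]
  ]
}}

```text
t: 15.75
tcp_pos: [0.4838, -0.2243, 0.0355]
eef_rot: [[0.729, 0.684, -0.0], [0.684, -0.729, 0.0], [-0.0, -0.0, -1.0]]
ft_force: [0.3, -0.2, -0.1]
width: 0.997
grip_force: 0.0
```

Request:
{"op": "move_arm", "data": {
  "xyz": [
    [0, 0, 0],
    [0, 0, 0],
    [0, 0, 0],
    [0, 0, 0],
    [0, 0, 0],
    [0, 0, 0],
    [0, 0, 0],
    [0, 0, 0]
  ],
  "rot": [
    [0, 0, 0],
    [0, 0, 0],
    [0, 0, 0],
    [0, 0, 0],
    [0, 0, 0],
    [0, 0, 0],
    [0, 0, 0],
    [0, 0, 0]
  ],
  "fingers": 1,
  "force": 35
}}

```text
t: 16.55
tcp_pos: [0.4829, -0.2238, 0.0359]
eef_rot: [[0.73, 0.683, -0.002], [0.683, -0.73, 0.001], [-0.0, -0.002, -1.0]]
ft_force: [-2.2, 1.9, 8.4]
width: 0.338
grip_force: 35.0
```

Request:
{"op": "move_arm", "data": {
  "xyz": [
    [0, 0, 15],
    [0, 0, 40],
    [0, 0, 70],
    [20, 45, 70],
    [40, 90, 70],
    [55, 130, 70],
    [64, 155, 70],
    [64, 155, 70]
  ],
  "rot": [
    [0, 0, 0],
    [0, 0, 0],
    [0, 0, 0],
    [0, 0, 0],
    [0, 0, 0],
    [0, 0, 0],
    [0, 0, 0],
    [0, 0, 0]
  ]
}}

```text
t: 17.35
tcp_pos: [0.549, -0.0667, 0.1061]
eef_rot: [[0.727, 0.686, 0.002], [0.686, -0.727, 0.0], [0.001, 0.001, -1.0]]
ft_force: [-0.1, -0.4, -1.8]
width: 0.331
grip_force: 35.0
```

Request:
{"op": "move_arm", "data": {
  "xyz": [
    [0, 0, 0],
    [0, 0, 0],
    [0, 0, 0],
    [0, 0, 0]
  ],
  "rot": [
    [0, 0, 0],
    [0, 0, 0],
    [0, 0, 0],
    [0, 0, 0]
  ]
}}

```text
t: 17.75
tcp_pos: [0.5474, -0.0704, 0.1054]
eef_rot: [[0.731, 0.682, -0.0], [0.682, -0.731, -0.0], [-0.0, -0.0, -1.0]]
ft_force: [0.1, -0.3, -1.7]
width: 0.333
grip_force: 35.0
```

Run:
```python
from m import *
S=snap('side','side5'); T=snap('top','top5')
s=env.get_state();p=s['tcp_pos'];R=s['eef_rot'];print(s['t'],p,R,s['width'])
g=p+R[:,0]*.129; g[2]=p[2]+.019-.032; print('ring nominal',g,proj('top',[g]),proj('side',[g]))
a=cv2.resize(S[120:230,200:300],None,fx=5,fy=5,interpolation=cv2.INTER_CUBIC)
b=cv2.resize(T[145:205,260:320],None,fx=5,fy=5,interpolation=cv2.INTER_CUBIC); c=np.zeros((550,800,3),np.uint8); c[:,:500]=a; c[:300,500:]=b
cv2.imwrite('pics/c7.png',cv2.convertScaleAbs(c,alpha=1.4))
```

```text
17.85 [ 0.5475309  -0.07011755  0.10532944] [[ 7.30569913e-01  6.82837896e-01 -9.57386364e-05]
 [ 6.82837899e-01 -7.30569917e-01 -2.72864688e-07]
 [-7.01300900e-05 -6.51746226e-05 -9.99999995e-01]] 0.3312290906466038
ring nominal [0.64177442 0.01796854 0.09232944] [[288.53089116 171.34123672]] [[238.40993167 168.67020365]]
```

View pics/c7.png

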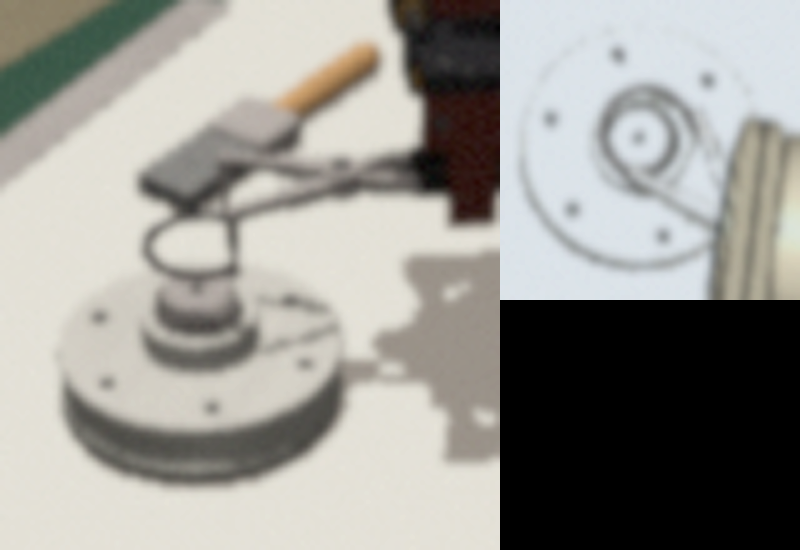

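The ring is spread and hovering over the axle: side crop ellipse (143..238, 217..277), top crop centre about (648,135). I'll fit it radially on its plane.

```bash
cat > r.py <<'E'
from m import *
from scipy.optimize import least_squares
from scipy.ndimage import map_coordinates
import sys
def ringfit(n,I,g,th,win=5.5):
    c=np.array(g[:2]); G=cv2.resize(I.max(2),None,fx=1,fy=1).astype(float)
    a=np.linspace(-np.pi,np.pi,120,endpoint=False); a=a[np.abs(a)<2.4]+th   # skip the gap side
    rr=np.arange(-win,win+.1,.4)*1e-3+.02505
    for it in range(4):
        P=np.array([[*(c+r*np.array([np.cos(t),np.sin(t)])),g[2]] for t in a for r in rr])
        q=proj(n,P); v=map_coordinates(G,[q[:,1],q[:,0]],order=3).reshape(len(a),len(rr))
        w=np.clip(np.median(v,1)[:,None]-v,0,None)**2; ok=w.max(1)>200
        r=(w*rr).sum(1)/(w.sum(1)+1e-9); X=c+r[:,None]*np.c_[np.cos(a),np.sin(a)]; X=X[ok]
        f=least_squares(lambda q:np.hypot(*(X-q[:2]).T)-q[2],[*c,.025],loss='soft_l1',f_scale=.001); c=f.x[:2]
    print(n,ok.sum(),'centre',(c*1e3).round(1),'r',(f.x[2]*1e3).round(2),'res',np.abs(f.fun).mean()*1e3)
E
python3 - <<'E'
from r import *
g=[.6418,.0180,.0923]
for n in('top','side'): ringfit(n,cv2.imread(f'pics/{n}5.png'),g,np.radians(43))
E
```

```text
top 50 centre [639.4  15.2] r 25.12 res 0.9327932743335571
side 57 centre [639.1  14.6] r 26.74 res 0.8833609469969693
```

Request:
{"op": "move_arm", "data": {
  "xyz": [
    [1.5, 2.7, -8],
    [3, 5.4, -16],
    [3, 5.4, -17],
    [3, 5.4, -17],
    [3, 5.4, -17],
    [3, 5.4, -17]
  ],
  "rot": [
    [0, 0, 0],
    [0, 0, 0],
    [0, 0, 0],
    [0, 0, 0],
    [0, 0, 0],
    [0, 0, 0]
  ]
}}

```text
t: 18.45
tcp_pos: [0.5508, -0.064, 0.0885]
eef_rot: [[0.73, 0.684, 0.0], [0.684, -0.73, -0.0], [0.0, 0.0, -1.0]]
ft_force: [-0.8, 0.6, -2.4]
width: 0.33
grip_force: 35.0
```

Run:
```python
from r import *
S=snap('side','side6'); T=snap('top','top6')
s=env.get_state();p=s['tcp_pos'];R=s['eef_rot'];print(s['t'],p,s['width'],s['ft_force'])
g=p+R[:,0]*.125; g[2]=p[2]-.013; print(g)
for n,I in(('top',T),('side',S)): ringfit(n,I,g,np.radians(43)); ringfit(n,I,g,np.radians(43),4)
a=cv2.resize(S[140:220,210:280],None,fx=7,fy=7,interpolation=cv2.INTER_CUBIC)
b=cv2.resize(T[145:200,265:315],None,fx=6,fy=6,interpolation=cv2.INTER_CUBIC); c=np.zeros((560,790,3),np.uint8); c[:,:490]=a; c[:330,490:]=b
cv2.imwrite('pics/c8.png',cv2.convertScaleAbs(c,alpha=1.4))
```

```text
18.55 [ 0.5508678  -0.06405607  0.08854331] 0.32792865916503483 [ 0.46074554 -0.35147424 -1.97260622]
[0.6420903  0.02140418 0.07554331]
top 48 centre [644.3  23.7] r 23.9 res 0.9997332227018894
top 40 centre [641.5  23.5] r 23.95 res 0.8382985070459184
side 36 centre [643.1  23.4] r 24.53 res 0.6032356550686947
side 18 centre [641.   20.7] r 27.6 res 0.03179847480931063
```

View pics/c8.png

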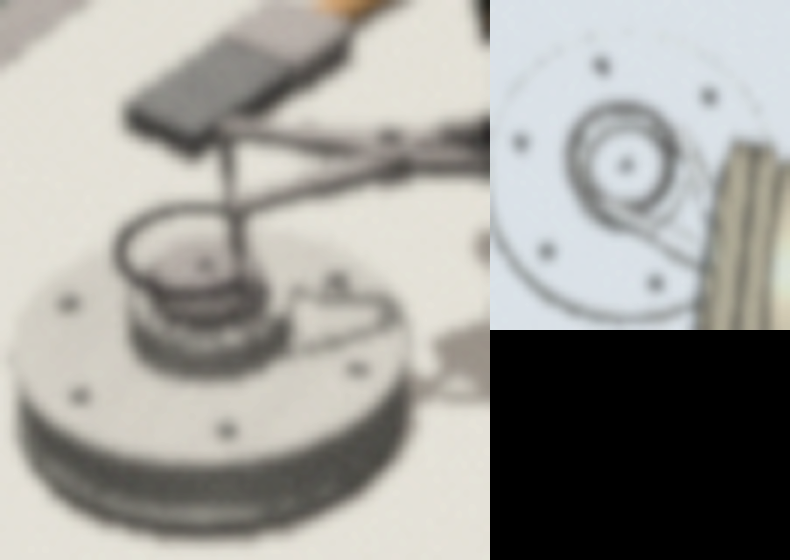

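The ring looks about 2–3 mm too far along +x/+y: ring centre about (624,158) against the dimple at (627,165) in the top crop, and left of centre in the side crop. I'll do one outer-edge fit to confirm.

Run:
```python
from r import *
def outer(n,I,g,lo,hi,R=.0273):
    c=np.array(g[:2]); G=I.max(2).astype(float); a=np.radians(np.arange(lo,hi,4)); rr=np.arange(36,19,-.25)*1e-3
    for it in range(4):
        P=np.array([[*(c+r*np.array([np.cos(t),np.sin(t)])),g[2]] for t in a for r in rr]); q=proj(n,P)
        v=map_coordinates(G,[q[:,1],q[:,0]],order=3).reshape(len(a),len(rr)); X=[]
        for t,y in zip(a,v):
            k=10+np.argmin(y[10:60]); k=next((i for i in range(8,len(y)-1) if y[i]<y[i+1] and y[i]<np.median(y[:8])-15),None)
            if k is None: continue
            h=(y[k]+y[:8].mean())/2; j=np.argmax(y<h); X.append(c+rr[j]*np.array([np.cos(t),np.sin(t)]))
        X=np.array(X); f=least_squares(lambda q:np.hypot(*(X-q).T)-R,c,loss='soft_l1',f_scale=.0007); c=f.x
    print(n,len(X),(c*1e3).round(1),'res',(np.abs(f.fun).mean()*1e3).round(2))
for k,g in((5,[.638,.0145,.0923]),(6,[.6415,.0215,.0755])):
    outer('top',cv2.imread(f'pics/top{k}.png'),g,-60,150); outer('side',cv2.imread(f'pics/side{k}.png'),g,-80,100)
```

```text
top 53 [642.9  17.5] res 0.33
side 34 [641.7  15.8] res 0.92
top 53 [646.   23.7] res 0.51
side 44 [645.4  21.4] res 0.83
```

Request:
{"op": "move_arm", "data": {
  "xyz": [
    [-3.4, -2.9, 0],
    [-3.4, -2.9, 0],
    [-3.4, -2.9, -3],
    [-3.4, -2.9, -3],
    [-3.4, -2.9, -3]
  ],
  "rot": [
    [0, 0, 0],
    [0, 0, 0],
    [0, 0, 0],
    [0, 0, 0],
    [0, 0, 0]
  ]
}}

```text
t: 19.05
tcp_pos: [0.5473, -0.0669, 0.0852]
eef_rot: [[0.73, 0.684, -0.0], [0.684, -0.73, 0.0], [-0.0, -0.0, -1.0]]
ft_force: [0.7, -0.1, -2.1]
width: 0.334
grip_force: 35.0
```

Request:
{"op": "move_arm", "data": {
  "xyz": [
    [0, 0, -2],
    [0, 0, -4],
    [0, 0, -6],
    [0, 0, -6]
  ],
  "rot": [
    [0, 0, 0],
    [0, 0, 0],
    [0, 0, 0],
    [0, 0, 0]
  ]
}}

```text
t: 19.45
tcp_pos: [0.5471, -0.0669, 0.0789]
eef_rot: [[0.73, 0.684, -0.001], [0.684, -0.73, 0.0], [-0.0, -0.0, -1.0]]
ft_force: [-0.4, 0.2, -2.2]
width: 0.332
grip_force: 35.0
```

Request:
{"op": "move_arm", "data": {
  "xyz": [
    [0, 0, -1.5],
    [0, 0, -3],
    [0, 0, -4],
    [0, 0, -4]
  ],
  "rot": [
    [0, 0, 0],
    [0, 0, 0],
    [0, 0, 0],
    [0, 0, 0]
  ]
}}

```text
t: 19.85
tcp_pos: [0.5472, -0.0669, 0.0752]
eef_rot: [[0.73, 0.684, -0.0], [0.684, -0.73, 0.0], [-0.0, -0.0, -1.0]]
ft_force: [-0.2, 0.1, -1.9]
width: 0.329
grip_force: 35.0
```

Run:
```python
from r import *
S=snap('side','side7'); T=snap('top','top7'); s=env.get_state(); print(s['t'],s['tcp_pos'],s['ft_force'],s['torque'],s['width'])
```

```text
19.95 [ 0.54729719 -0.06691455  0.07528763] [-0.19898285  0.80159493 -1.91540898] [-0.08098552  0.03266116  0.00984781] 0.3313440458988661
```

Request:
{"op": "move_arm", "data": {
  "xyz": [
    [0, 0, -2],
    [0, 0, -4],
    [0, 0, -5.6],
    [0, 0, -5.6],
    [0, 0, -5.6]
  ],
  "rot": [
    [0, 0, 0],
    [0, 0, 0],
    [0, 0, 0],
    [0, 0, 0],
    [0, 0, 0]
  ]
}}

```text
t: 20.45
tcp_pos: [0.5473, -0.0669, 0.0697]
eef_rot: [[0.73, 0.684, -0.0], [0.684, -0.73, 0.0], [-0.0, -0.0, -1.0]]
ft_force: [0.8, 0.2, -1.7]
width: 0.334
grip_force: 35.0
```

Run:
```python
from r import *
S=snap('side','side8'); T=snap('top','top8'); s=env.get_state(); print(s['t'],s['tcp_pos'],s['eef_rot'][2],s['ft_force'],s['width'])
a=cv2.resize(S[140:220,210:280],None,fx=7,fy=7,interpolation=cv2.INTER_CUBIC)
b=cv2.resize(T[145:200,265:315],None,fx=6,fy=6,interpolation=cv2.INTER_CUBIC); c=np.zeros((560,790,3),np.uint8); c[:,:490]=a; c[:330,490:]=b
cv2.imwrite('pics/c9.png',cv2.convertScaleAbs(c,alpha=1.4))
```

```text
20.55 [ 0.54731164 -0.06690559  0.06971888] [-2.36588973e-05 -3.88204340e-05 -9.99999999e-01] [-0.01564203  0.39981438 -2.20482577] 0.3316975046572359
```

View pics/c9.png

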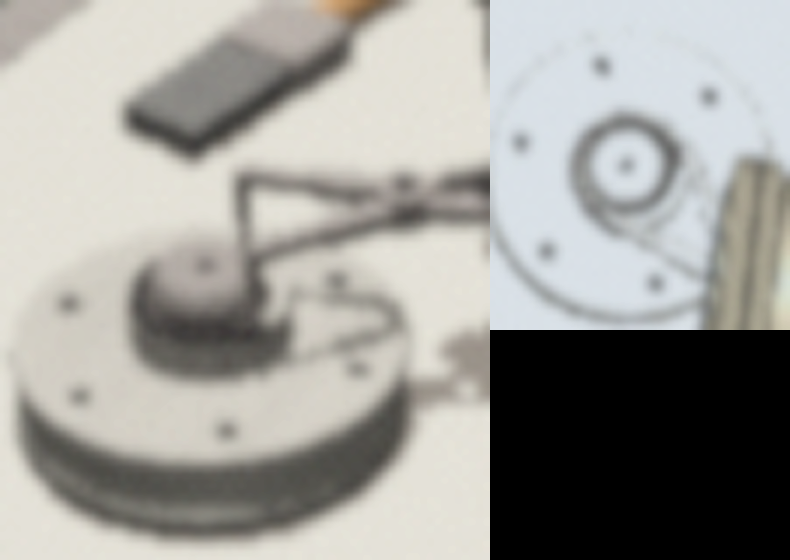

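The ring sits round the axle just above the hub top (side crop about (200,300)) and looks level. I'll lower it a touch to settle on the hub.

Request:
{"op": "move_arm", "data": {
  "xyz": [
    [0, 0, -0.3],
    [0, 0, -0.5],
    [0, 0, -0.5],
    [0, 0, -0.5]
  ],
  "rot": [
    [0, 0, 0],
    [0, 0, 0],
    [0, 0, 0],
    [0, 0, 0]
  ]
}}

```text
t: 20.95
tcp_pos: [0.5473, -0.0669, 0.0693]
eef_rot: [[0.73, 0.684, -0.0], [0.684, -0.73, -0.0], [-0.0, -0.0, -1.0]]
ft_force: [-0.8, -0.6, -0.2]
width: 0.332
grip_force: 35.0
```

```bash
python3 -c "
from station import env
s=env.get_state();print(s['ft_force'],s['width']);print(env.sign_off())"
```

```text
[-0.82464758 -0.63509577 -0.24795335] 0.33195262944390824
the job is handed in; nothing more can be done
None
```

The turntable is assembled and handed in at about 21 s. The slip sheet and plate are down over the axle, and the squeezed pliers hold the spread ring level on the hub, in line with the groove; no verdict came back at sign-off.

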